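Turn a pump cover over against the edge of the bench board

ROBOT

A 6-joint arm with a two-finger parallel gripper is mounted at the origin on the work surface. World frame = base frame: x ahead of the robot, y to its left, z up, the work surface at z = 0. Lengths are in m, angles in rad, forces in N, time in s.
With the tool pointing down it reaches from about 0.375 to 0.975 m from the base axis. Payload 3.8 kg.
Tool frame: the origin (TCP) lies at the very end of the fingers, on their centre line; the grasp point (between the pads) lies bot.grip_point_offset behind it (bot.grip_point_offset is the distance from the TCP to the grasp point, in m); z points along the fingers, y is the line along which they close (so a half turn about z gives the same grasp; the last joint's range is limited). The gripper opens to 85 mm and grips with 20 to 120 N. Pads are 22 mm wide; open, the fingers measure 114 mm over their backs; the gripper's body (76 mm by 85 mm) begins 54 mm behind the grasp point. The pads swing forward as they close: fully open they stand 13 mm farther back than shut.
Start: joints at [-1.253, 0.264, 1.604, -0, 1.274, -0.037], TCP at [0.234, -0.633, 0.231] pointing down, gripper open.
Joint ranges: [-2.63, 2.63], [-0.94, 2.18], [0.31, 2.57], [-1.31, 4.45], [0, 2.66], [-2.55, 2.55]. Speed limits (rad/s): [2.57, 2.57, 3.14, 3.14, 3.14, 3.14].

INTERFACE

Orientations are given as a rotation vector (axis times angle).
In Python, from workcell import bot, vision gives the robot as it stands.
- The arm moves only by the tool play_rows, never from a script. Its argument "rows" is a list of rows, each an object of numbers: "dx", "dy", "dz": the shift along the tool's x, y, z as a fraction of full scale; "roll": the turn about the tool's z as a fraction of full scale; "fingers": the closure, from 0 (fully open) to 1 (shut). In form: [{"dx": .., "dy": .., "dz": .., "roll": .., "fingers": ..}, ...]. A call has 1 to 20 rows; each row shifts and turns the commanded pose from where the row before left it, along the tool's axes as they then stand; what a row does not reach is not made up. Full scale, the value 1, is 0.04 m for a shift and 4 degrees for a turn. A row lasts 1/12 s, in which the tool goes at most 41.7 mm and 7.16 degrees, less where a joint would pass 70% of its speed; a pose out of reach is approached as far as the arm can. A call with a number of a shift or a turn outside -1 to 1 is refused whole. A call with a gripper value outside its range is refused whole. The fingers move at their own pace and stop on an object; "grip_force" is the grip in N (left out, the last holds). Time passes only in rows, so rows that do not move let the fingers close. It gives the time, the measured TCP pose, the force and the opening at its end, in the units of the state.
- bot.read_state(): the state, without advancing time (a new reading comes with each control period).
- vision.read_camera(name): name is "scene" or "top"; returns a dict with "pixels" (480x640x3 uint8, red, green, blue), "depth" (480x640 float32, m along the optical axis (not along the pixel's ray), 0 where there is no reading), "fx", "fy", "cx", "cy" (pixels), "R" (3x3) and "t" (3): a world point X has camera coordinates R X + t. Camera axes: x right, y down, z forward; pixel columns grow to the right and rows downward; lengths in m; the calibration is good to about 2 mm. A picture is of the moment at which its call begins.
- bot.finish_job(): hands the job in, once; it reports no verdict.
The state is a dict: "time": time; "q": joint angles; "joint_vel": joint speeds; "joint_torque": joint torques, N m; "tool_pos": TCP position; "tcp_rot": TCP orientation; "wrist_force": force on the tool from outside, world axes, zero at the start; "torque": the same for the moment, N m; "width": opening from 0.0 (shut) to 1.0 (fully open).
Only numpy, scipy, OpenCV 4.12 (cv2) and the standard library are available. Lean on these libraries where they do the work, as an engineer would, in place of code of your own. Each camera call takes 0.05 s, during which the arm holds its last target. There are 200 camera calls.

TASK

The cast cover lies hollow side down on the bench in front of the plywood board. Without picking it up, push it flat along the bench until its skirt stops against the long edge of the board, then tip it up against that edge with the fingers so that it flips over onto the board, and leave it there flat with its hollow side up. Never lift the cover clear, and do not disturb the other things.

Things in the scene. Friction and masses are not known exactly. Their poses are not given: they have to be found in the camera images.
- cover: Grey cast aluminium cover, about 0.3 kg, 28 mm high, lying hollow side down: a 6 mm plate, 120 (its x) by 100 (its y), over a skirt of 5 mm walls, outside 80 (x) by 60 (y), 22 mm high. Origin: centre of the skirt's open mouth, on the bench at the start; z points from the mouth to the plate: up at the start, down once turned over. Its y points within 0.25 rad of the board's y.
- cover_mid (a point): Centre of the cover, half-way up its 28 mm height (14 mm along the cover's z from its origin); same axes. Around it the plate stands out 20 mm beyond the skirt on all four sides as a lip whose underside is 22 mm above the bench at the start, so fingertips leaning forward fit under it.
- board: Plywood board screwed to the bench, 300 (its x) by 240 (its y) by 18 mm thick. Origin: centre of its underside; z up. Its long edge at y = -120 mm, along its x, faces the cover and is the stop: the skirt meets it while the lip passes 20 mm over the board's top. The cover tips up about this edge and ends on the board.
- valve: Small brass valve standing on the board, 34 mm across and 60 mm high, near the board's side away from the cover. Bystander. Origin: centre of its foot.
- extinguisher: Red fire extinguisher standing on the bench, 86 mm across and about 290 mm high, to the left beyond the board. Bystander. Origin: centre of its foot.
- parts_tray: Yellow open parts tray, 140 (its x) by 260 (its y) by 45 mm high, with fittings in it. Bystander. Origin: centre of its underside.
- wrench: Steel wrench, 170 mm long along its x, lying on the bench. Bystander. Origin: on its underside near the middle.
Things that resemble listed ones, but are neither listed nor needed, are in the scene too. There is more than one size of the cover; the one meant has the size given above.

How it is judged:
By the outcome, as a careful person would: the job done as asked, in the order asked, and still so for the second after the job is handed in, with the robot touching nothing.
It also fails if it takes over 38 s, if anything falls off the work surface, if the arm or the gripper's body presses on something with over 40 N, if the wrist force passes 120 N, or if a joint passes its speed limit or range.

## Working session

There is one attempt and no reset: what is moved stays moved. The work goes in short steps, Python scripts to look and compute and a tool call to move; the robot and the scene stay as the last step left them, time stands still between calls to the robot, and variables do not carry over. Pictures are saved under pics/ and viewed, on a budget of 10 in all, crops included, one or two more only if the job needs it, and the job is handed in when it is done.

Besides the shell and the picture viewer there is one more tool, called in YAML: its name, and indented under it one key for each argument. play_rows: Moves the arm, as the interface text tells. Its arguments: {"type":"object","properties":{"rows":{"type":"array","items":{"type":"object","properties":{"dx":{"type":"number","minimum":-1,"maximum":1},"dy":{"type":"number","minimum":-1,"maximum":1},"dz":{"type":"number","minimum":-1,"maximum":1},"roll":{"type":"number","minimum":-1,"maximum":1},"fingers":{"type":"number"}}}},"grip_force":{"type":"number"}},"required":["rows"]}

```bash
ls; mkdir -p pics; python3 - <<'E'
from workcell import bot, vision
import cv2, numpy as np
print(bot.read_state(), bot.grip_point_offset)
for n in ["scene","top"]:
    c=vision.read_camera(n); np.savez(f"{n}.npz",**c)
    print(n,c["fx"],c["cx"],c["cy"],c["R"].round(3).tolist(),c["t"])
    cv2.imwrite(f"pics/{n}0.png",c["pixels"][:,:,::-1])
E
```

```text
pics
{'time': 0.0, 'q': array([-1.25288829e+00,  2.64770011e-01,  1.60537518e+00,  3.79203178e-05,
        1.27368029e+00, -3.68911685e-02]), 'joint_vel': array([-0.00058515,  0.00048248,  0.00131892,  0.00155066, -0.00130543,
       -0.00090109]), 'joint_torque': array([-1.05688399e-03, -5.15114307e+01, -3.67317259e+01, -1.94145014e-04,
        1.29094213e-02, -7.57029596e-06]), 'tool_pos': array([ 0.23428545, -0.63226393,  0.22995002]), 'tcp_rot': array([-3.09011016e+00, -5.53990432e-01,  4.34506776e-04]), 'wrist_force': array([ 0.01174866,  0.3881819 , -0.43580857]), 'torque': array([ 0.02981595, -0.04079108, -0.01203177]), 'width': 0.9969875950097096} 0.0187
scene 519.6551067697594 315.80229530331883 230.95324523675038 [[-0.011, 1.0, -0.011], [0.841, 0.004, -0.541], [-0.541, -0.015, -0.841]] [-0.01276398 -0.45440197  1.622756  ]
top 557.9284341726694 320.43796253101186 235.93557522764223 [[-0.01, -1.0, 0.01], [-0.991, 0.009, -0.13], [0.13, -0.011, -0.991]] [0.02370373 0.58263446 1.25293345]
```

View pics/scene0.png

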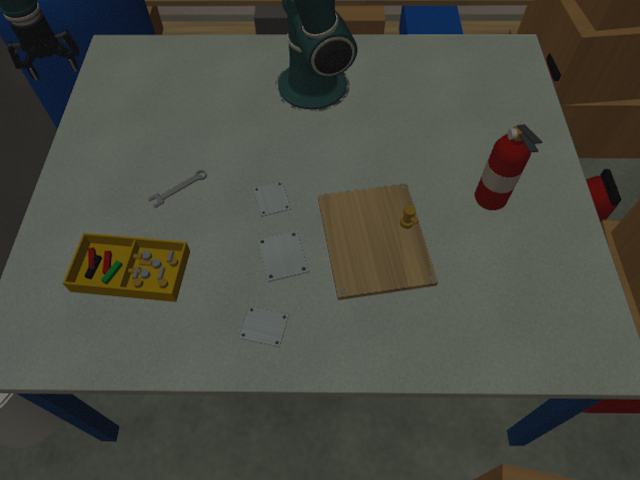

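View pics/top0.png

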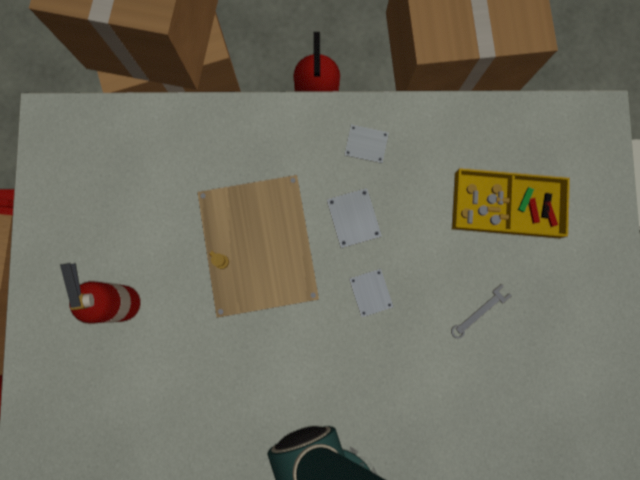

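Top view: three cover-like plates at about (354,217), (366,144) and (371,292). The board's facing edge runs from (297,177) to (318,299). The valve is at (219,261), the extinguisher (105,302), the tray (511,204) and the wrench (481,311). Next I'll measure the three plates.

```bash
cat > h.py <<'E'
import numpy as np, cv2
from workcell import bot, vision
def world(c):
    v,u=np.mgrid[0:480,0:640]; d=c["depth"]
    P=np.stack([(u-c["cx"])/c["fx"]*d,(v-c["cy"])/c["fy"]*d,d],-1)
    return (P-c["t"])@c["R"]
def ray(c,uv,z):
    uv=np.atleast_2d(uv).astype(float)
    D=np.c_[(uv[:,0]-c["cx"])/c["fx"],(uv[:,1]-c["cy"])/c["fy"],np.ones(len(uv))]@c["R"]
    o=-c["R"].T@c["t"]
    return o+D*((z-o[2])/D[:,2])[:,None]
E
python3 - <<'E'
from h import *
for n in ["top","scene"]:
    c=dict(np.load(n+".npz")); W=world(c); z=W[...,2]
    print(n,"bench z",np.median(z[np.abs(z)<.01]),np.std(z[np.abs(z)<.01]))
    m=((z>.010)&(z<.045)&(c["depth"]>0)).astype(np.uint8)
    m=cv2.morphologyEx(m,cv2.MORPH_OPEN,np.ones((3,3)))
    k,l,s,ce=cv2.connectedComponentsWithStats(m)
    for i in range(1,k):
        if s[i,4]<300: continue
        zz=np.median(z[l==i]); cs,_=cv2.findContours((l==i).astype(np.uint8),cv2.RETR_EXTERNAL,cv2.CHAIN_APPROX_NONE)
        p=ray(c,max(cs,key=len)[:,0],zz)[:,:2]
        r=cv2.minAreaRect((p*1000).astype(np.float32))
        print(ce[i].round(),s[i,4],"z",zz.round(4),"rect c,size,ang",np.round(r[0],1),np.round(r[1],1),round(r[2],1))
c=dict(np.load("top.npz"))
g=c["pixels"][100:340,190:430,::-1]
g=cv2.convertScaleAbs(g,alpha=1.3)
cv2.imwrite("pics/crop.png",cv2.resize(g,None,fx=2.5,fy=2.5,interpolation=cv2.INTER_CUBIC))
E
```

```text
top bench z 0.0010974220621735517 0.002767692363171484
[115.  12.] 3337 z 0.0212 rect c,size,ang [1132.1  550.1] [361.3  91.7] 89.8
[366. 143.] 1233 z 0.0226 rect c,size,ang [808.6 -94. ] [93.5 78.8] 77.3
[501. 195.] 931 z 0.0245 rect c,size,ang [ 673.7 -390.6] [167.4 134.9] 79.0
[258. 245.] 12836 z 0.0192 rect c,size,ang [567.2 166.5] [299.9 239.8] 9.5
[559. 199.] 456 z 0.0288 rect c,size,ang [ 654.2 -523.7] [ 80.9 133.4] 86.1
[530. 205.] 366 z 0.0208 rect c,size,ang [ 654.5 -473.3] [86.3 43.8] 7.8
[354. 217.] 2153 z 0.0289 rect c,size,ang [628.1 -60.1] [120.1 100.2] 15.5
[549. 210.] 314 z 0.0212 rect c,size,ang [ 644.7 -519.3] [81. 35.] 8.4
[371. 292.] 1360 z 0.023 rect c,size,ang [453.  -97.1] [93.5 77.8] 16.9
scene bench z 0.0020861526314428004 0.002534568717325748
[75. 10.] 673 z 0.0267 rect c,size,ang [-352.4 -814.3] [ 83.3 223.4] 30.0
[310.  91.] 1179 z 0.0172 rect c,size,ang [30.7 -3.9] [207.8 156.7] 80.6
[271. 198.] 880 z 0.0239 rect c,size,ang [452.8 -99.1] [95.9 78. ] 17.3
[374. 241.] 9760 z 0.0199 rect c,size,ang [568.1 164.5] [304.4 240.8] 9.5
[282. 255.] 1777 z 0.0299 rect c,size,ang [628.  -61.7] [122.3  99.8] 15.6
[122. 259.] 2214 z 0.024 rect c,size,ang [ 645.9 -442.1] [254.2 133.4] 84.7
[109. 267.] 357 z 0.0224 rect c,size,ang [ 656.2 -474.6] [93.4 42.8] 8.4
[126. 291.] 675 z 0.0272 rect c,size,ang [ 724.9 -435.1] [ 43.9 270. ] 0.4
[263. 326.] 1369 z 0.0235 rect c,size,ang [808.3 -95.4] [93.2 79. ] 77.3
[526. 474.] 681 z 0.0211 rect c,size,ang [1102.1  447.2] [ 28.3 137.7] 0.6
```

View pics/crop.png

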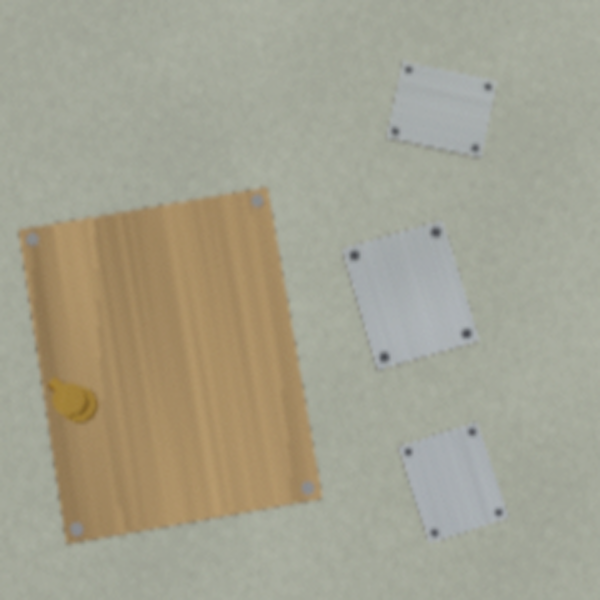

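Candidates in the top view are (354,217), (366,144) and (371,292). Only (354,217) measures 120 × 100 with its top at 28 mm; the other two are about 93 × 78. The crop confirms it sits square in front of the board, with its y about 6° off the board's.

Board centre is (567.5, 165.5), with its x at 9.5°. In the board frame the cover is at about (22, -233) mm. The tool can only roll, so I will align its y with the board's x, making tool x the push direction. Then I'll push with both fingertips and tip the cover along an arc.

play_rows:
  rows:
    - {"roll": -0.99, "fingers": 0.2}
    - {"roll": -0.99}
    - {"roll": -0.99}
    - {"roll": -0.99}
    - {"roll": -0.99}
    - {"roll": -0.99}
    - {"roll": -0.99}
    - {"roll": -0.99}
    - {"roll": -0.99}
    - {"roll": -0.99}
    - {"roll": -0.99}
    - {"roll": -0.99}
    - {"roll": -0.99}
    - {"roll": -0.99}
    - {"roll": -0.99}
    - {"roll": -0.99}
    - {"roll": -0.99}
    - {"roll": -0.99}
    - {"roll": -0.99}
    - {"roll": -0.99}

```text
validation failed for argument at $.ro...
```

```bash
cat >> h.py <<'E'
from scipy.spatial.transform import Rotation as Ro
A=np.radians(9.5); BX=np.array([np.cos(A),np.sin(A)]); BY=np.array([-BX[1],BX[0]]); BC=np.array([.5675,.1655])
def tool():
    s=bot.read_state(); R=Ro.from_rotvec(s["tcp_rot"]).as_matrix(); p=s["tool_pos"]
    d=p[:2]-BC
    print("t",round(s["time"],2),"board x,y,z mm",(1000*np.array([d@BX,d@BY,p[2]])).round(1),"tool y ang",np.degrees(np.arctan2(R[1,1],R[0,1])).round(2),"tilt",R[:,2].round(3),"w",round(s["width"],3),"F along bx,by,z",np.round([s["wrist_force"][:2]@BX,s["wrist_force"][:2]@BY,s["wrist_force"][2]],1))
    return s,R
E
python3 - <<'E'
from h import *
s,R=tool(); tgt=np.array([.641,-.1385,.231]); print(R.T@(tgt-s["tool_pos"])*1000)
E
```

```text
t 0.1 board x,y,z mm [-460.3 -731.9  230.1] tool y ang -69.67 tilt [-0.001  0.002 -1.   ] w 0.998 F along bx,by,z [ 0.4 -0.5  0.8]
[ 5.52943090e+02 -3.21769473e+02 -2.25031544e-01]
```

play_rows:
  rows:
    - {"dx": 0, "dy": 0, "dz": 0, "roll": -0.99, "fingers": 0.2}
    - {"dx": 0, "dy": 0, "dz": 0, "roll": -0.99, "fingers": 0.2}
    - {"dx": 0, "dy": 0, "dz": 0, "roll": -0.99, "fingers": 0.2}
    - {"dx": 0, "dy": 0, "dz": 0, "roll": -0.99, "fingers": 0.2}
    - {"dx": 0, "dy": 0, "dz": 0, "roll": -0.99, "fingers": 0.2}
    - {"dx": 0, "dy": 0, "dz": 0, "roll": -0.99, "fingers": 0.2}
    - {"dx": 0, "dy": 0, "dz": 0, "roll": -0.99, "fingers": 0.2}
    - {"dx": 0, "dy": 0, "dz": 0, "roll": -0.99, "fingers": 0.2}
    - {"dx": 0, "dy": 0, "dz": 0, "roll": -0.99, "fingers": 0.2}
    - {"dx": 0, "dy": 0, "dz": 0, "roll": -0.99, "fingers": 0.2}
    - {"dx": 0, "dy": 0, "dz": 0, "roll": -0.99, "fingers": 0.2}
    - {"dx": 0, "dy": 0, "dz": 0, "roll": -0.99, "fingers": 0.2}
    - {"dx": 0, "dy": 0, "dz": 0, "roll": -0.99, "fingers": 0.2}
    - {"dx": 0, "dy": 0, "dz": 0, "roll": -0.99, "fingers": 0.2}
    - {"dx": 0, "dy": 0, "dz": 0, "roll": -0.99, "fingers": 0.2}
    - {"dx": 0, "dy": 0, "dz": 0, "roll": -0.99, "fingers": 0.2}
    - {"dx": 0, "dy": 0, "dz": 0, "roll": -0.99, "fingers": 0.2}
    - {"dx": 0, "dy": 0, "dz": 0, "roll": -0.99, "fingers": 0.2}
    - {"dx": 0, "dy": 0, "dz": 0, "roll": -0.99, "fingers": 0.2}
    - {"dx": 0, "dy": 0, "dz": 0, "roll": -0.99, "fingers": 0.2}

```text
time: 1.77
tool_pos: [0.2343, -0.6326, 0.2305]
tcp_rot: [-2.024, -2.401, -0.001]
wrist_force: [0.0, 0.4, 0.2]
width: 0.802
```

```bash
python3 - <<'E'
from h import *
s,R=tool(); tgt=np.array([.641,-.1385,.231]); print(R.T@(tgt-s["tool_pos"])*1000)
E
```

```text
t 1.77 board x,y,z mm [-460.3 -732.1  230.5] tool y ang 9.72 tilt [-0.     0.001 -1.   ] w 0.802 F along bx,by,z [0.1 0.4 0.2]
[ 4.18282366e+02  4.84266849e+02 -5.46744588e-02]
```

play_rows:
  rows:
    - {"dx": 0.65, "dy": 0.755, "dz": 0, "roll": 0, "fingers": 0.2}
    - {"dx": 0.65, "dy": 0.755, "dz": 0, "roll": 0, "fingers": 0.2}
    - {"dx": 0.65, "dy": 0.755, "dz": 0, "roll": 0, "fingers": 0.2}
    - {"dx": 0.65, "dy": 0.755, "dz": 0, "roll": 0, "fingers": 0.2}
    - {"dx": 0.65, "dy": 0.755, "dz": 0, "roll": 0, "fingers": 0.2}
    - {"dx": 0.65, "dy": 0.755, "dz": 0, "roll": 0, "fingers": 0.2}
    - {"dx": 0.65, "dy": 0.755, "dz": 0, "roll": 0, "fingers": 0.2}
    - {"dx": 0.65, "dy": 0.755, "dz": 0, "roll": 0, "fingers": 0.2}
    - {"dx": 0.65, "dy": 0.755, "dz": 0, "roll": 0, "fingers": 0.2}
    - {"dx": 0.65, "dy": 0.755, "dz": 0, "roll": 0, "fingers": 0.2}
    - {"dx": 0.65, "dy": 0.755, "dz": 0, "roll": 0, "fingers": 0.2}
    - {"dx": 0.65, "dy": 0.755, "dz": 0, "roll": 0, "fingers": 0.2}
    - {"dx": 0.65, "dy": 0.755, "dz": 0, "roll": 0, "fingers": 0.2}
    - {"dx": 0.65, "dy": 0.755, "dz": 0, "roll": 0, "fingers": 0.2}
    - {"dx": 0.65, "dy": 0.755, "dz": 0, "roll": 0, "fingers": 0.2}
    - {"dx": 0.65, "dy": 0.755, "dz": 0, "roll": 0, "fingers": 0.2}

```text
time: 3.1
tool_pos: [0.6428, -0.1408, 0.2307]
tcp_rot: [-2.029, -2.398, 0.001]
wrist_force: [0.3, -1.0, -0.7]
width: 0.802
```

```bash
python3 - <<'E'
from h import *
s,R=tool(); tgt=np.array([.641,-.1385,.012]); print(R.T@(tgt-s["tool_pos"])*1000)
E
```

```text
t 3.1 board x,y,z mm [  23.7 -314.6  230.7] tool y ang 9.54 tilt [-0.001  0.    -1.   ] w 0.802 F along bx,by,z [ 0.1 -1.  -0.7]
[  2.53313699  -1.2278158  218.7303253 ]
```

play_rows:
  rows:
    - {"dx": 0, "dy": 0, "dz": 0.92, "roll": 0, "fingers": 0.5}
    - {"dx": 0, "dy": 0, "dz": 0.92, "roll": 0, "fingers": 0.5}
    - {"dx": 0, "dy": 0, "dz": 0.92, "roll": 0, "fingers": 0.5}
    - {"dx": 0, "dy": 0, "dz": 0.92, "roll": 0, "fingers": 0.5}
    - {"dx": 0, "dy": 0, "dz": 0.92, "roll": 0, "fingers": 0.5}
    - {"dx": 0, "dy": 0, "dz": 0.5, "roll": 0, "fingers": 0.5}
    - {"dx": 0, "dy": 0, "dz": 0.45, "roll": 0, "fingers": 0.5}

```text
time: 3.68
tool_pos: [0.6394, -0.1419, 0.0053]
tcp_rot: [-2.026, -2.395, 0.004]
wrist_force: [0.2, -0.1, 0.6]
width: 0.501
```

```bash
cat >> h.py <<'E'
def look(tag,crop=(210,130,400,330),name="scene",k=4):
    c=vision.read_camera(name); x0,y0,x1,y1=crop
    g=cv2.convertScaleAbs(c["pixels"][y0:y1,x0:x1,::-1],alpha=1.4)
    cv2.imwrite(f"pics/{tag}.png",cv2.resize(g,None,fx=k,fy=k,interpolation=cv2.INTER_CUBIC)[:600,:800])
    return c
def bframe(c):
    W=world(c); d=W[...,:2]-BC; return np.stack([d@BX,d@BY,W[...,2]],-1)*1000
E
python3 - <<'E'
from h import *
tool(); look("near",(220,170,400,310))
E
```

```text
t 3.68 board x,y,z mm [  20.2 -315.1    5.3] tool y ang 9.54 tilt [-0.005  0.001 -1.   ] w 0.501 F along bx,by,z [ 0.1 -0.2  0.6]
```

View pics/near.png

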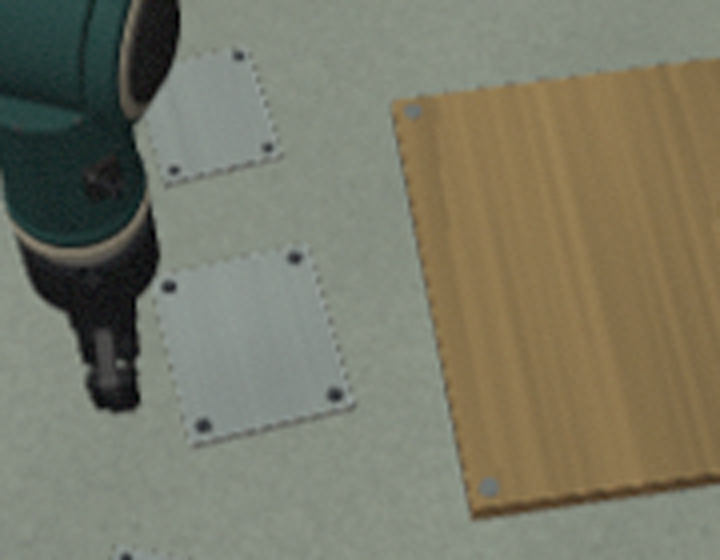

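The gripper at (110,390) stands just behind the cover's rear lip, with nothing touching. Next I push along tool +x, stopping short of the board to check alignment.

play_rows:
  rows:
    - {"dx": 0.2, "dy": 0, "dz": 0, "roll": 0, "fingers": 0.5}
    - {"dx": 0.2, "dy": 0, "dz": 0, "roll": 0, "fingers": 0.5}
    - {"dx": 0.2, "dy": 0, "dz": 0, "roll": 0, "fingers": 0.5}
    - {"dx": 0.2, "dy": 0, "dz": 0, "roll": 0, "fingers": 0.5}
    - {"dx": 0.2, "dy": 0, "dz": 0, "roll": 0, "fingers": 0.5}
    - {"dx": 0.2, "dy": 0, "dz": 0, "roll": 0, "fingers": 0.5}
    - {"dx": 0.2, "dy": 0, "dz": 0, "roll": 0, "fingers": 0.5}
    - {"dx": 0.2, "dy": 0, "dz": 0, "roll": 0, "fingers": 0.5}
    - {"dx": 0.2, "dy": 0, "dz": 0, "roll": 0, "fingers": 0.5}
    - {"dx": 0.2, "dy": 0, "dz": 0, "roll": 0, "fingers": 0.5}
    - {"dx": 0.2, "dy": 0, "dz": 0, "roll": 0, "fingers": 0.5}
    - {"dx": 0.1, "dy": 0, "dz": 0, "roll": 0, "fingers": 0.5}

```text
time: 4.73
tool_pos: [0.6265, -0.0507, 0.0091]
tcp_rot: [-2.028, -2.398, 0.0]
wrist_force: [-0.6, -3.2, 2.5]
width: 0.497
```

```bash
cat >> h.py <<'E'
def cover(c,zmin=20):
    """cover points in the board frame: grey (unsaturated, bright), above zmin"""
    B=bframe(c); hsv=cv2.cvtColor(c["pixels"],cv2.COLOR_RGB2HSV)
    m=(c["depth"]>0)&(B[...,2]>zmin)&(B[...,2]<150)&(np.abs(B[...,0]-22)<85)&(B[...,1]>-300)&(B[...,1]<40)&(hsv[...,1]<40)&(hsv[...,2]>95)
    m=cv2.morphologyEx(m.astype(np.uint8),cv2.MORPH_OPEN,np.ones((3,3)))
    p=B[m>0]
    if len(p)<50: print("few",len(p)); return p
    r=cv2.minAreaRect(p[:,:2].astype(np.float32))
    n=np.linalg.svd(p-p.mean(0),full_matrices=False)[2][2]; n*=np.sign(n[2])
    print("n",len(p),"mean",p.mean(0).round(1),"lo",np.percentile(p,1,0).round(1),"hi",np.percentile(p,99,0).round(1),"rect",np.round(r[0],1),np.round(r[1],1),round(r[2],1),"normal",n.round(3),"tip deg",np.degrees(np.arctan2(n[1],n[2])).round(1))
    return p
E
python3 - <<'E'
from h import *
tool()
for n in ["scene","top"]: cover(vision.read_camera(n))
E
```

```text
t 4.73 board x,y,z mm [  22.5 -223.     9.1] tool y ang 9.56 tilt [-0.  0. -1.] w 0.497 F along bx,by,z [-1.1 -3.   2.5]
n 1468 mean [  28.8 -159.1   29.9] lo [ -32.1 -205.9   25.2] hi [  83.4 -114.3   35. ] rect [  25.2 -161.9] [ 97.5 120.8] 89.8 normal [-0.004  0.001  1.   ] tip deg 0.1
n 1157 mean [  30.1 -141.6   29. ] lo [ -31.  -205.7   22.9] hi [  85.9 -110.6   35. ] rect [  27.9 -159.1] [121.1  99.6] 1.3 normal [ 0.003 -0.004  1.   ] tip deg -0.2
```

Cover is squared to within about 1° of the board, with about 10 mm left to the stop. I push gently until it stops.

play_rows:
  rows:
    - {"dx": 0.1, "dy": 0, "dz": 0, "roll": 0, "fingers": 0.5}
    - {"dx": 0.1, "dy": 0, "dz": 0, "roll": 0, "fingers": 0.5}
    - {"dx": 0.05, "dy": 0, "dz": 0, "roll": 0, "fingers": 0.5}
    - {"dx": 0.03, "dy": 0, "dz": 0, "roll": 0, "fingers": 0.5}

```text
time: 5.17
tool_pos: [0.6246, -0.0406, 0.0088]
tcp_rot: [-2.029, -2.398, 0.001]
wrist_force: [-1.1, -1.4, -1.2]
width: 0.499
```

```bash
python3 - <<'E'
from h import *
tool()
cover(vision.read_camera("scene"))
E
```

```text
t 5.17 board x,y,z mm [  22.3 -212.7    8.8] tool y ang 9.53 tilt [-0.001  0.    -1.   ] w 0.499 F along bx,by,z [-1.3 -1.2 -1.2]
n 1455 mean [  29.4 -148.8   30. ] lo [ -31.8 -196.6   25.2] hi [  84.1 -103.7   35. ] rect [  25.9 -148.7] [ 97.4 123.3] 84.8 normal [-0.002  0.     1.   ] tip deg 0.0
```

play_rows:
  rows:
    - {"dx": 0.025, "dy": 0, "dz": 0, "roll": 0, "fingers": 0.5}
    - {"dx": 0.025, "dy": 0, "dz": 0, "roll": 0, "fingers": 0.5}

```text
time: 5.38
tool_pos: [0.6246, -0.039, 0.0091]
tcp_rot: [-2.029, -2.398, 0.0]
wrist_force: [-0.3, -0.8, -1.1]
width: 0.497
```

play_rows:
  rows:
    - {"dx": 0.025, "dy": 0, "dz": 0, "roll": 0, "fingers": 0.5}
    - {"dx": 0.0, "dy": 0, "dz": 0, "roll": 0, "fingers": 0.5}

```text
time: 5.55
tool_pos: [0.6247, -0.039, 0.0093]
tcp_rot: [2.028, 2.398, -0.002]
wrist_force: [-0.3, -5.5, -0.9]
width: 0.5
```

```bash
python3 - <<'E'
from h import *
tool()
cover(vision.read_camera("scene"))
E
```

```text
t 5.55 board x,y,z mm [  22.6 -211.1    9.3] tool y ang 9.55 tilt [ 0.    -0.002 -1.   ] w 0.5 F along bx,by,z [-1.2 -5.4 -0.9]
n 1442 mean [  29.4 -146.8   30. ] lo [ -31.3 -192.4   25.1] hi [  84.1 -102.1   35. ] rect [  24.8 -148.2] [ 94.7 122.4] 88.8 normal [-0.001  0.005  1.   ] tip deg 0.3
```

The skirt has stopped: the TCP stalled at -211 as predicted, and the contact force is rising. Now I preload a little and start lifting.

play_rows:
  rows:
    - {"dx": 0.05, "dy": 0, "dz": 0, "roll": 0, "fingers": 0.5}
    - {"dx": 0.02, "dy": 0, "dz": -0.05, "roll": 0, "fingers": 0.5}
    - {"dx": 0.0, "dy": 0, "dz": -0.05, "roll": 0, "fingers": 0.5}

```text
time: 5.85
tool_pos: [0.6246, -0.0383, 0.0138]
tcp_rot: [2.026, 2.396, -0.004]
wrist_force: [-0.3, -11.3, 0.3]
width: 0.499
```

```bash
python3 - <<'E'
from h import *
tool()
cover(vision.read_camera("scene"))
E
```

```text
t 5.85 board x,y,z mm [  22.7 -210.5   13.8] tool y ang 9.58 tilt [ 0.001 -0.004 -1.   ] w 0.499 F along bx,by,z [ -2.1 -11.1   0.3]
n 1448 mean [  29.2 -146.5   31.4] lo [ -31.3 -194.1   25.5] hi [  83.5 -101.7   37.5] rect [  25.9 -148.4] [ 98.3 120.2] 87.9 normal [0.003 0.062 0.998] tip deg 3.6
```

Tipping has started: 3.6° for a 4.5 mm lift. I follow the arc.

play_rows:
  rows:
    - {"dx": 0.01, "dy": 0, "dz": -0.1, "roll": 0, "fingers": 0.5}
    - {"dx": 0.02, "dy": 0, "dz": -0.1, "roll": 0, "fingers": 0.5}
    - {"dx": 0.02, "dy": 0, "dz": -0.1, "roll": 0, "fingers": 0.5}

```text
time: 6.15
tool_pos: [0.6243, -0.0358, 0.026]
tcp_rot: [2.027, 2.396, -0.003]
wrist_force: [0.8, -10.4, 0.6]
width: 0.5
```

```bash
python3 - <<'E'
from h import *
tool()
cover(vision.read_camera("scene"))
E
```

```text
t 6.15 board x,y,z mm [  22.8 -207.9   26. ] tool y ang 9.55 tilt [ 0.001 -0.003 -1.   ] w 0.5 F along bx,by,z [ -1.  -10.4   0.6]
n 770 mean [   7.1 -145.1   35.8] lo [ -29.1 -187.3   24. ] hi [  52.5 -100.5   47.3] rect [  15.4 -143.8] [88.9 92.7] 87.9 normal [0.002 0.215 0.977] tip deg 12.4
```

play_rows:
  rows:
    - {"dx": 0.03, "dy": 0, "dz": -0.11, "roll": 0, "fingers": 0.5}
    - {"dx": 0.04, "dy": 0, "dz": -0.11, "roll": 0, "fingers": 0.5}
    - {"dx": 0.045, "dy": 0, "dz": -0.11, "roll": 0, "fingers": 0.5}

```text
time: 6.45
tool_pos: [0.6237, -0.031, 0.0393]
tcp_rot: [2.027, 2.396, -0.002]
wrist_force: [-0.7, -8.0, 0.9]
width: 0.498
```

```bash
python3 - <<'E'
from h import *
tool()
cover(vision.read_camera("scene"))
E
```

```text
t 6.45 board x,y,z mm [  23.  -203.1   39.3] tool y ang 9.54 tilt [ 0.002 -0.003 -1.   ] w 0.498 F along bx,by,z [-2.  -7.7  0.9]
few 0
```

```bash
sed -i 's/hsv\[...,2\]>95/hsv[...,2]>60/' h.py; python3 - <<'E'
from h import *
cover(look("tip1",(220,170,400,310)),28)
cover(vision.read_camera("top"),28)
E
```

```text
n 1304 mean [  33.1 -147.3   44.7] lo [ -30.7 -189.4   28.8] hi [  87.1 -107.9   61.1] rect [  27.3 -147.6] [122.8  88.2] 0.3 normal [0.003 0.365 0.931] tip deg 21.4
n 736 mean [  26.  -143.7   46.2] lo [ -34.1 -204.    28.4] hi [  85.8 -107.4  147. ] rect [  11.9 -140.2] [152.6  80.7] 34.1 normal [-0.068  0.637  0.768] tip deg 39.7
```

View pics/tip1.png

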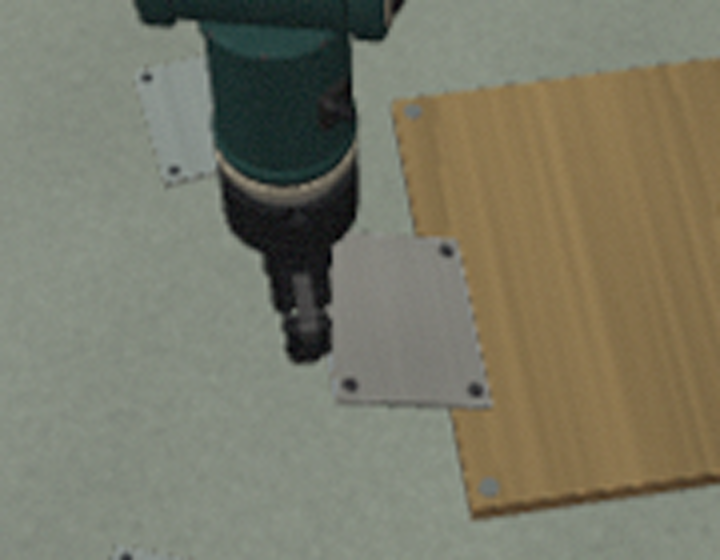

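Picture: the cover is tipped with its near lip on the board edge (plate 340–490, 230–405), the fingers at (305,330) behind its rear edge, square. I continue.

play_rows:
  rows:
    - {"dx": 0.06, "dy": 0, "dz": -0.115, "roll": 0, "fingers": 0.5}
    - {"dx": 0.07, "dy": 0, "dz": -0.115, "roll": 0, "fingers": 0.5}
    - {"dx": 0.07, "dy": 0, "dz": -0.115, "roll": 0, "fingers": 0.5}

```text
time: 6.85
tool_pos: [0.6228, -0.0228, 0.0535]
tcp_rot: [2.027, 2.396, -0.001]
wrist_force: [0.9, -6.5, 1.6]
width: 0.501
```

```bash
python3 - <<'E'
from h import *
tool()
cover(vision.read_camera("scene"),28)
E
```

```text
t 6.85 board x,y,z mm [  23.4 -194.8   53.5] tool y ang 9.53 tilt [ 0.002 -0.003 -1.   ] w 0.501 F along bx,by,z [-0.2 -6.6  1.6]
n 1240 mean [  32.8 -141.    51.1] lo [ -30.6 -181.4   29.6] hi [  86.8 -103.3   74.2] rect [  28.  -139.9] [ 80.9 123.9] 85.7 normal [0.003 0.488 0.873] tip deg 29.2
```

play_rows:
  rows:
    - {"dx": 0.09, "dy": 0, "dz": -0.12, "roll": 0, "fingers": 0.5}
    - {"dx": 0.1, "dy": 0, "dz": -0.12, "roll": 0, "fingers": 0.5}
    - {"dx": 0.12, "dy": 0, "dz": -0.12, "roll": 0, "fingers": 0.5}

```text
time: 7.15
tool_pos: [0.6208, -0.0099, 0.0681]
tcp_rot: [2.028, 2.396, 0.0]
wrist_force: [0.5, -4.6, 2.1]
width: 0.505
```

```bash
python3 - <<'E'
from h import *
tool()
cover(vision.read_camera("scene"),28)
E
```

```text
t 7.15 board x,y,z mm [  23.7 -181.8   68.1] tool y ang 9.51 tilt [ 0.003 -0.002 -1.   ] w 0.505 F along bx,by,z [-0.3 -4.6  2.1]
n 1086 mean [  34.  -131.    57.6] lo [ -29.5 -169.2   29.7] hi [ 87.3 -96.9  87.7] rect [  28.4 -132.3] [ 74.1 122.7] 88.5 normal [0.004 0.634 0.773] tip deg 39.4
```

play_rows:
  rows:
    - {"dx": 0.12, "dy": 0, "dz": -0.09, "roll": 0, "fingers": 0.5}
    - {"dx": 0.12, "dy": 0, "dz": -0.09, "roll": 0, "fingers": 0.5}
    - {"dx": 0.12, "dy": 0, "dz": -0.09, "roll": 0, "fingers": 0.5}

```text
time: 7.45
tool_pos: [0.6185, 0.0048, 0.0788]
tcp_rot: [2.028, 2.396, 0.002]
wrist_force: [1.4, -1.9, 1.1]
width: 0.5
```

```bash
python3 - <<'E'
from h import *
tool()
cover(vision.read_camera("scene"),28)
E
```

```text
t 7.45 board x,y,z mm [  23.8 -166.9   78.8] tool y ang 9.51 tilt [ 0.003 -0.001 -1.   ] w 0.5 F along bx,by,z [ 1.1 -2.1  1.1]
n 879 mean [  35.  -121.2   62.5] lo [ -27.9 -157.2   29.7] hi [ 87.5 -90.7  97.7] rect [  29.2 -121.7] [ 67. 125.] 79.6 normal [0.02  0.724 0.689] tip deg 46.4
```

play_rows:
  rows:
    - {"dx": 0.1, "dy": 0, "dz": -0.08, "roll": 0, "fingers": 0.5}
    - {"dx": 0.1, "dy": 0, "dz": -0.08, "roll": 0, "fingers": 0.5}
    - {"dx": 0.1, "dy": 0, "dz": -0.08, "roll": 0, "fingers": 0.5}

```text
time: 7.75
tool_pos: [0.615, 0.018, 0.0869]
tcp_rot: [-2.029, -2.397, -0.0]
wrist_force: [0.9, -1.0, -0.5]
width: 0.503
```

```bash
python3 - <<'E'
from h import *
tool()
cover(vision.read_camera("scene"),28)
E
```

```text
t 7.75 board x,y,z mm [  22.5 -153.3   86.9] tool y ang 9.52 tilt [-0.001  0.001 -1.   ] w 0.503 F along bx,by,z [ 0.8 -1.1 -0.5]
n 86 mean [  62.6 -142.2   89.7] lo [  40.4 -149.3   72. ] hi [  86.1 -135.9  108.1] rect [  63.2 -142.8] [14.1 45.9] 89.2 normal [ 0.007 -0.979  0.202] tip deg -78.4
```

```bash
python3 - <<'E'
from h import *
c=look("tip2",(240,170,400,310),k=5)
B=bframe(c);hsv=cv2.cvtColor(c["pixels"],cv2.COLOR_RGB2HSV)
m=(c["depth"]>0)&(B[...,2]>26)&(B[...,2]<130)&(abs(B[...,0]-25)<65)&(B[...,1]>-139)&(B[...,1]<-40)
p=B[m]; print(len(p),np.percentile(p,[2,50,98],0).round(1), np.median(hsv[m],0))
n=np.polyfit(p[:,1],p[:,2],1); print("slope deg",np.degrees(np.arctan(n[0])))
E
```

```text
786 [[ -29.9 -136.7   27.5]
 [  40.1 -109.4   63. ]
 [  86.2  -84.   104. ]] [30. 13. 58.]
slope deg -53.60557441243786
```

View pics/tip2.png

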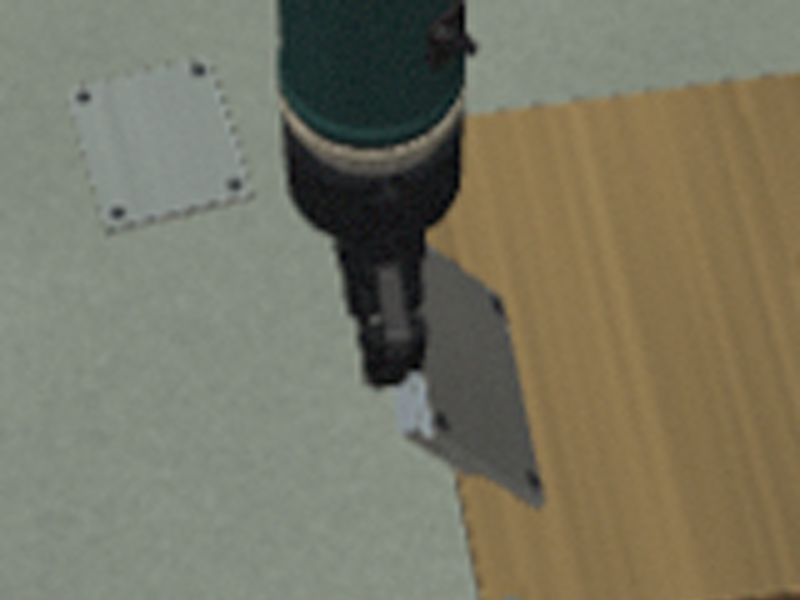

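Picture: the cover is about 57° up, its front lip standing on the board at (540,500) and the fingers still behind its top edge. I continue towards vertical.

play_rows:
  rows:
    - {"dx": 0.1, "dy": 0, "dz": -0.055, "roll": 0, "fingers": 0.5}
    - {"dx": 0.1, "dy": 0, "dz": -0.055, "roll": 0, "fingers": 0.5}
    - {"dx": 0.1, "dy": 0, "dz": -0.05, "roll": 0, "fingers": 0.5}
    - {"dx": 0.1, "dy": 0, "dz": -0.04, "roll": 0, "fingers": 0.5}

```text
time: 8.18
tool_pos: [0.6125, 0.0337, 0.0952]
tcp_rot: [-2.029, -2.398, 0.0]
wrist_force: [0.0, -0.9, 0.4]
width: 0.502
```

```bash
cat >> h.py <<'E'
def side(y0,c=None):
    c=c or vision.read_camera("scene"); B=bframe(c)
    m=(c["depth"]>0)&(B[...,2]>26)&(B[...,2]<130)&(abs(B[...,0]-25)<65)&(B[...,1]>y0)&(B[...,1]<40)
    p=B[m]; print(len(p),np.percentile(p,[2,50,98],0).round(1).tolist())
    if len(p): print("lean deg",np.degrees(np.arctan2(1,-np.polyfit(p[:,2],p[:,1],1)[0])).round(1))
E
python3 - <<'E'
from h import *
s,_=tool()
side((s["tool_pos"][:2]-BC)@BY*1000+14)
E
```

```text
t 8.18 board x,y,z mm [  22.6 -137.4   95.2] tool y ang 9.53 tilt [-0.  0. -1.] w 0.502 F along bx,by,z [-0.1 -0.9  0.4]
508 [[-27.1, -122.0, 27.3], [49.2, -101.7, 64.2], [86.9, -83.4, 111.6]]
lean deg 66.9
```

play_rows:
  rows:
    - {"dx": 0.1, "dy": 0, "dz": -0.05, "roll": 0, "fingers": 0.5}
    - {"dx": 0.1, "dy": 0, "dz": -0.04, "roll": 0, "fingers": 0.5}
    - {"dx": 0.1, "dy": 0, "dz": -0.03, "roll": 0, "fingers": 0.5}
    - {"dx": 0.1, "dy": 0, "dz": -0.02, "roll": 0, "fingers": 0.5}
    - {"dx": 0.1, "dy": 0, "dz": -0.02, "roll": 0, "fingers": 0.5}

```text
time: 8.65
tool_pos: [0.6091, 0.0535, 0.1015]
tcp_rot: [-2.029, -2.398, 0.0]
wrist_force: [-0.1, 0.4, 0.8]
width: 0.501
```

```bash
python3 - <<'E'
from h import *
s,_=tool()
side((s["tool_pos"][:2]-BC)@BY*1000+14)
E
```

```text
t 8.65 board x,y,z mm [  22.6 -117.4  101.5] tool y ang 9.53 tilt [-0.  0. -1.] w 0.501 F along bx,by,z [-0.   0.4  0.8]
163 [[-0.9, -103.2, 26.6], [67.4, -94.7, 66.7], [87.8, -16.6, 120.5]]
lean deg 71.6
```

play_rows:
  rows:
    - {"dx": 0.1, "dy": 0, "dz": -0.01, "roll": 0, "fingers": 0.5}
    - {"dx": 0.1, "dy": 0, "dz": 0, "roll": 0, "fingers": 0.5}
    - {"dx": 0.1, "dy": 0, "dz": 0, "roll": 0, "fingers": 0.5}
    - {"dx": 0.1, "dy": 0, "dz": 0, "roll": 0, "fingers": 0.5}
    - {"dx": 0.08, "dy": 0, "dz": 0, "roll": 0, "fingers": 0.5}
    - {"dx": 0.08, "dy": 0, "dz": 0, "roll": 0, "fingers": 0.5}

```text
time: 9.2
tool_pos: [0.6055, 0.0755, 0.1018]
tcp_rot: [-2.029, -2.398, 0.0]
wrist_force: [-0.4, -1.1, -0.5]
width: 0.502
```

```bash
python3 - <<'E'
from h import *
s,_=tool()
c=look("tip3",(240,170,400,310),k=5)
side((s["tool_pos"][:2]-BC)@BY*1000+14,c)
E
```

```text
t 9.2 board x,y,z mm [ 22.6 -95.1 101.8] tool y ang 9.54 tilt [-0. -0. -1.] w 0.502 F along bx,by,z [-0.6 -1.  -0.5]
31 [[-10.9, -80.8, 26.3], [74.1, -79.7, 117.0], [87.6, 27.4, 120.9]]
lean deg 52.4
```

View pics/tip3.png

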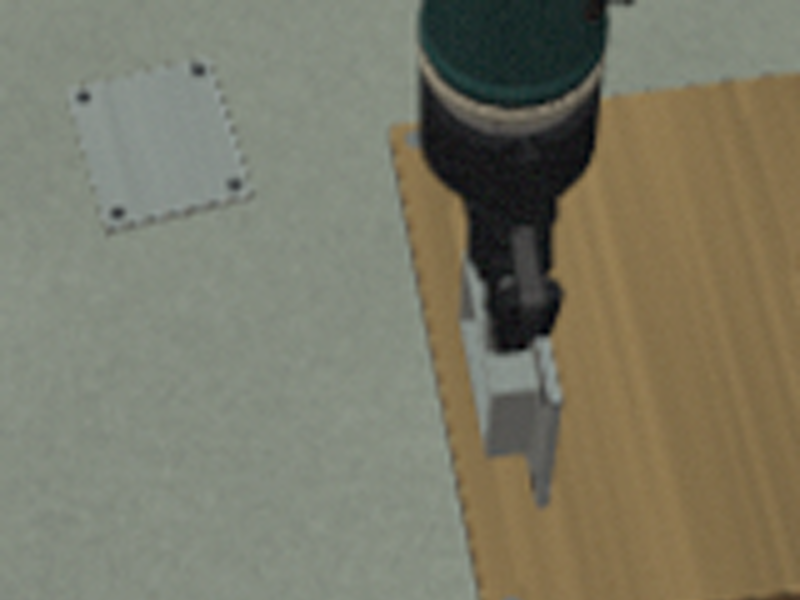

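Picture: the cover stands about vertical on its lip edge on the board, with its skirt facing back and the fingers behind the top edge. I nudge it past balance.

play_rows:
  rows:
    - {"dx": 0.08, "dy": 0, "dz": 0, "roll": 0, "fingers": 0.5}
    - {"dx": 0.08, "dy": 0, "dz": 0, "roll": 0, "fingers": 0.5}
    - {"dx": 0.08, "dy": 0, "dz": 0, "roll": 0, "fingers": 0.5}
    - {"dx": 0.08, "dy": 0, "dz": 0, "roll": 0, "fingers": 0.5}
    - {"dx": 0.08, "dy": 0, "dz": 0, "roll": 0, "fingers": 0.5}
    - {"dx": 0.08, "dy": 0, "dz": 0, "roll": 0, "fingers": 0.5}
    - {"dx": 0, "dy": 0, "dz": 0, "roll": 0, "fingers": 0.5}
    - {"dx": 0, "dy": 0, "dz": 0, "roll": 0, "fingers": 0.5}
    - {"dx": 0, "dy": 0, "dz": 0, "roll": 0, "fingers": 0.5}
    - {"dx": 0, "dy": 0, "dz": 0, "roll": 0, "fingers": 0.5}

```text
time: 10.08
tool_pos: [0.6025, 0.0939, 0.1019]
tcp_rot: [2.029, 2.398, -0.0]
wrist_force: [-0.2, -0.3, -0.2]
width: 0.497
```

```bash
python3 - <<'E'
from h import *
s,_=tool()
c=look("tip4",(240,170,400,310),k=5)
side((s["tool_pos"][:2]-BC)@BY*1000+14,c)
E
```

```text
t 10.08 board x,y,z mm [ 22.6 -76.4 101.9] tool y ang 9.52 tilt [-0. -0. -1.] w 0.497 F along bx,by,z [-0.3 -0.3 -0.2]
816 [[-26.4, -59.5, 26.1], [40.0, -19.0, 29.5], [85.4, 19.0, 50.5]]
lean deg 71.7
```

View pics/tip4.png

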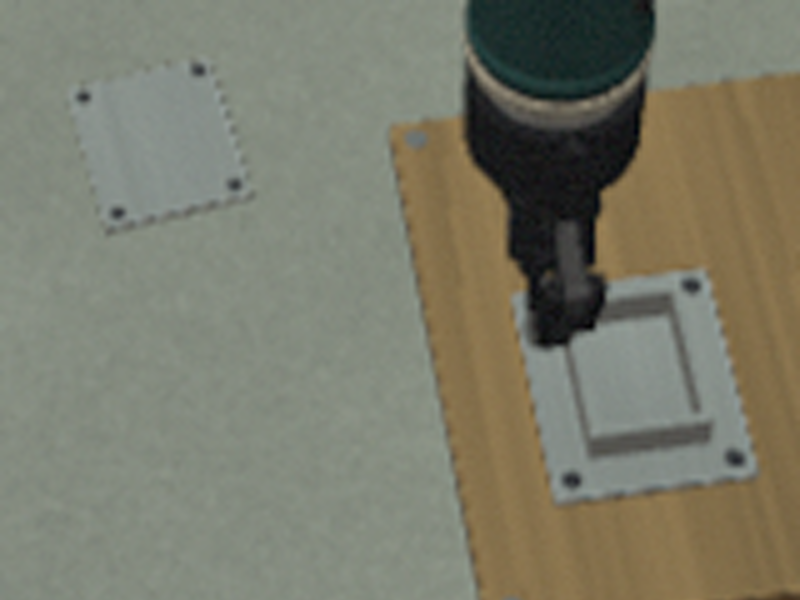

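The cover lies flat on the board, hollow side up (515–755, 270–500), and the fingers are above it. I retract up and back, then check everything.

play_rows:
  rows:
    - {"dx": 0, "dy": 0, "dz": -0.5, "roll": 0, "fingers": 0.5}
    - {"dx": 0, "dy": 0, "dz": -0.7, "roll": 0, "fingers": 0.5}
    - {"dx": 0, "dy": 0, "dz": -0.7, "roll": 0, "fingers": 0.5}
    - {"dx": -0.5, "dy": 0, "dz": -0.7, "roll": 0, "fingers": 0.5}
    - {"dx": -0.8, "dy": 0, "dz": 0, "roll": 0, "fingers": 0.5}
    - {"dx": -0.8, "dy": 0, "dz": 0, "roll": 0, "fingers": 0.5}
    - {"dx": -0.8, "dy": 0, "dz": 0, "roll": 0, "fingers": 0.5}
    - {"dx": -0.8, "dy": 0, "dz": 0, "roll": 0, "fingers": 0.5}
    - {"dx": -0.5, "dy": 0, "dz": 0, "roll": 0, "fingers": 0.5}
    - {"dx": 0, "dy": 0, "dz": 0, "roll": 0, "fingers": 0.5}

```text
time: 10.97
tool_pos: [0.6307, -0.0761, 0.2059]
tcp_rot: [2.033, 2.393, -0.002]
wrist_force: [0.1, 0.2, -0.2]
width: 0.497
```

```bash
python3 - <<'E'
from h import *
s,_=tool()
c=vision.read_camera("top"); cv2.imwrite("pics/end.png",c["pixels"][:,:,::-1])
for n,c in (("top",c),("scene",vision.read_camera("scene"))):
    B=bframe(c); m=(c["depth"]>0)&(abs(B[...,0]-25)<75)&(B[...,1]>-110)&(B[...,1]<50)
    hsv=cv2.cvtColor(c["pixels"],cv2.COLOR_RGB2HSV); m&=(hsv[...,1]<45)
    q=m&(B[...,2]>14)&(B[...,2]<60); p=B[q]; r=cv2.minAreaRect(p[:,:2].astype(np.float32))
    print(n,"rect",np.round(r[0],1),np.round(r[1],1),round(r[2],1))
    cx,cy=r[0]; d=B-np.array([cx,cy,0]); g=lambda k:np.median(B[q&k][:,2]).round(1)
    ax,ay=abs(d[...,0]),abs(d[...,1])
    print("inside z",g((ax<25)&(ay<18)),"lip z +x,-x,+y,-y",g((d[...,0]>44)&(ax<56)&(ay<40)),g((d[...,0]<-44)&(ax<56)&(ay<40)),g((d[...,1]>34)&(ay<46)&(ax<50)),g((d[...,1]<-34)&(ay<46)&(ax<50)))
    o=dict(np.load(n+".npz")); D=(cv2.absdiff(c["pixels"],o["pixels"]).max(2)>40).astype(np.uint8)
    D=cv2.morphologyEx(D,cv2.MORPH_OPEN,np.ones((3,3))); k,l,st,_=cv2.connectedComponentsWithStats(D)
    print("changed boxes",[x.tolist() for x in st[1:] if x[4]>30])
E
```

```text
t 10.97 board x,y,z mm [  22.5 -248.7  205.9] tool y ang 9.3 tilt [ 0.001 -0.002 -1.   ] w 0.497 F along bx,by,z [ 0.1  0.2 -0.2]
top rect [ 28.2 -25.7] [100.8 121.2] 89.6
inside z 25.4 lip z +x,-x,+y,-y 25.5 25.1 25.1 25.2
changed boxes [[339, 119, 101, 109, 6768], [413, 189, 17, 44, 598], [243, 203, 48, 56, 2076], [318, 227, 113, 253, 19036], [267, 425, 69, 55, 1610], [299, 455, 13, 18, 124], [352, 465, 29, 15, 241]]
scene rect [ 27. -27.] [101.5 124.4] 89.7
inside z 25.9 lip z +x,-x,+y,-y 25.8 26.9 25.9 25.8
changed boxes [[0, 0, 39, 12, 387], [242, 0, 40, 14, 224], [358, 5, 12, 3, 36], [381, 5, 6, 16, 74], [335, 6, 46, 15, 481], [10, 10, 24, 11, 130], [289, 11, 15, 9, 97], [25, 17, 24, 16, 172], [225, 17, 17, 35, 351], [14, 28, 9, 9, 39], [321, 28, 13, 8, 51], [334, 34, 48, 37, 811], [302, 49, 11, 4, 39], [208, 56, 84, 111, 5967], [289, 57, 7, 8, 44], [245, 160, 40, 64, 1211], [345, 229, 45, 40, 599], [355, 234, 23, 22, 407]]
```

View pics/end.png

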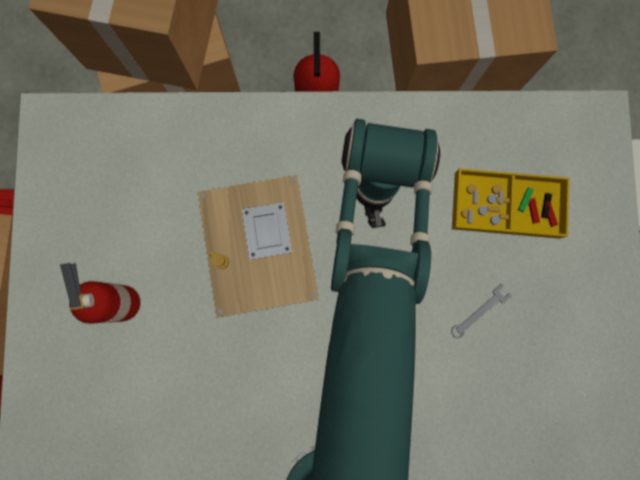

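The cover lies flat on the board at (267,232), hollow side up. The lip is level at about 25 mm (18 + 6), and the valve, extinguisher, tray and wrench have not moved. The arm is clear, so I hand in.

```bash
python3 -c "
from workcell import bot; print(bot.finish_job())"
```

```text
the job is handed in; nothing more can be done
None
```

The cover now lies flat on the board with its hollow side up, and I handed the job in at about 11 s of the 38 s allowed.

**What I did:** I picked the 120 × 100 × 28 mm cover out of three similar ones. I pushed it along the bench with two fingertips until its skirt stopped against the board's long edge. Then I tipped it up about that edge, following the arc to just past vertical, and it dropped onto the board by itself. The highest force I read was about 11 N. I only read it at the end of each move, so the drop itself was not measured.

**Last checks:**
- **Flatness:** both cameras put the cover's outline at about 101 × 121–124 mm. All four lip sides and the inside read 25–27 mm, against 24 mm expected on the 18 mm board.
- **Position:** it is square to the board within 0.5°, with its centre near board (28, -26) mm. It ends well short of the valve.
- **Other things:** in the top view the valve, extinguisher, tray, wrench and far small cover look unmoved. The arm hides the spots where the two small covers started in that final view. The one nearer the robot looked unmoved in a close-up just before the arm backed off. The far one I last saw clearly before the push, and the scene camera showed no change where it lies.
- **Arm:** it was clear of everything, with the force at about zero.

**Readings that failed or disagreed:** the tilt fit from the camera failed once the plate got dark, and near vertical it was unreliable. There I used pictures and the finger position instead. One top-view tilt reading (39.7° against 21.4°) was thrown off by the arm being in the mask.

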